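Shut the sample case and secure it with a snap hook

TASK

Close the lid of the open metal sample case fully, so that the staple comes up through the slot in the lid's tab. Then take the larger of the two snap hooks from the wooden block, press its sprung gate down onto the staple until the staple is inside the hook and the gate has snapped shut behind it, and let go, leaving the hook clipped on the staple. Leave the smaller hook, the tape roll and the bottle where they stand.

Things in the scene. Friction and masses are not known exactly. Their poses are not given: they have to be found in the camera images.
- case: Aluminium sample case with steel corners, fixed to the table, 170 mm deep (x), 220 mm wide (y), 80 mm high, 100 mm with the lid shut. Origin: centre of its underside, z up. Its front, with the staple, is at its own -x (towards the robot, turned up to 0.3 rad), the hinge at +x. Cups, a tin and a counter are packed inside, below the rim.
- lid (a joint): Angle of the case's lid in rad: 0 shut, grows as its front edge rises; starts at 0.85 to 1.3, stop at 1.4. Friction hinge: the lid stays where left; 1 to 3 N at its free edge close it. Lid 170 mm from hinge to free edge, 224 mm wide, 20 mm thick, outer face flat but for 1.5 mm ribs. Its slotted tab (44 mm wide) reaches 56 mm beyond the free edge.
- lid_hinge (a point): Point on the lid's hinge line, in the middle of the case's rear edge: in the case's frame 85 mm behind the origin (+x) and 80 mm up. The hinge line is the case's y.
- lid_edge (a point): Middle of the lid's free (front) edge on its outer face: with the lid shut 170 mm in front of the hinge and 20 mm above it; turns with the lid.
- staple_crown (a point): Centre of the crown of the steel staple, an upside-down U of 7 mm round bar on the case's front (case frame: x -111, y 0, z 117 mm). The crown runs along the case's x, with 21 mm free between the legs, so the hook goes on with its length along the case's y. With the lid shut the tab surrounds the legs, its top face 38 mm below this point.
- hook: The larger snap hook (steel, dark gate): flat loop 123 mm long (x), 10 mm thick (y), 62 mm high (z), 0.18 to 0.29 kg, upright in an outer slot of the block, gate down. Origin: centre of its underside. Flat-sided spine on top (z 48 to 62 mm, 90 mm long; grasp across its 10 mm). Opening z 10 to 48 mm. Below, the gate runs from its pivot at x -22 to its tip at x +14 mm, where it meets the fixed nose.
- hook_gate (a joint): Angle of the large hook's gate in rad: 0 shut against the nose, grows as its tip swings inward (up into the loop), stop at 1.0; a spring shuts it. A bar pressed up at the gate's tip needs 2 to 8 N; it is in, and the gate springs back, once the crown's centre is 31 to 35 mm above the hook's underside.
- hook_mouth (a point): Point of the large hook's gate near its tip, at x +9 mm, z 6.5 mm in the hook's frame, where a bar has to press to get in; 6 mm off to the pivot side still works, 4 mm to the nose side.
- hook_grip (a point): Middle of the large hook's spine above the mouth, at x +6 mm, z 55 mm in the hook's frame: the place to grasp from above. Keep the fingertips above z 44 mm of the hook, or they meet the staple.
- hook_eye (a point): Centre of the large hook's opening, at z 29 mm in its frame.
- small_hook: The smaller snap hook, the same shape 85 mm long, 42 mm high, 10 mm thick; too small for the job. Stands in the other outer slot. Origin: centre of its underside.
- block: Light wooden block 160 mm (x) by 112 mm (y) by 34 mm high, fixed, with three slots along x, 13 mm wide, 24 mm deep, at y -35, 0 and +35 mm (floor 10 mm up). The hooks stand in the outer two, which one where varies; the middle is empty. The large hook stands out 38 mm. Origin: centre of its underside.
- tape: Roll of white tape lying flat, 84 mm across, 50 mm high, loose. Origin: centre of its underside.
- bottle: Upright plastic bottle with a green cap, 62 mm across, 175 mm high, loose, right of the case. Origin: centre of its underside.

How it is judged:
By the outcome, as a careful person would: the job done as asked, in the order asked, and still so for the second after the job is handed in, with the robot touching nothing.
It also fails if it takes over 64 s, if anything falls off the work surface, if the arm or the gripper's body presses on something with over 40 N, if the wrist force passes 120 N, or if a joint passes its speed limit or range.

ROBOT

A 6-joint arm with a two-finger parallel gripper is mounted at the origin on the work surface; the furniture and walls round the work are solid. World frame = base frame: x ahead of the robot, y to its left, z up, the work surface at z = 0. Lengths are in m, angles in degrees, forces in N, time in s.
With the tool pointing down it reaches from about 0.375 to 0.9 m from the base axis. Payload 3.1 kg.
Tool frame: the origin (TCP) lies on the centre line of the jaws, within the pads' length; the fingertips stand 19 mm ahead of it and the grasp point (between the pads) is the TCP; z points along the fingers, y is the line along which they close (so a half turn about z gives the same grasp; the last joint's range is limited). The gripper opens to 87 mm and grips with 3 to 60 N. Pads are 19 mm wide; open, the fingers measure 117 mm over their backs; the gripper's body (75 mm by 190 mm) begins 51 mm behind the grasp point.
Start: joints at [-80.3, 30.224, 82.088, -0, 67.689, -10.227], TCP at [0.213, -0.588, 0.242] pointing down, gripper open.
Joint ranges: [-176.69, 176.69], [-43.24, 126.21], [12.49, 139.97], [-82, 262], [0, 151.66], [-163.58, 163.58]. Speed limits (degrees/s): [159.86, 159.86, 180, 180, 180, 180].

INTERFACE

Orientations are given as [roll, pitch, yaw] about the fixed x, y, z axes, in that order (R = Rz(yaw) Ry(pitch) Rx(roll)).
In Python, from cell import r gives the robot as it stands.
- The arm moves only by the tool step_arm, never from a script. Its arguments are lists of equal length, an entry for each row: "travel": the shift along the tool's x, y, z in m, a list of three; "spin": the turn about the tool's z in rad; "claw": the gripper command: -1 is fully open, 1 is shut, values between are in proportion. In form: {"travel": [[dx, dy, dz], ...], "spin": [spin, ...], "claw": [claw, ...]}. A call has 1 to 5 rows; each row shifts and turns the commanded pose from where the row before left it, along the tool's axes as they then stand; what a row does not reach is not made up. A row lasts 1/12 s, in which the tool goes at most 41.7 mm and 7.16 degrees, less where a joint would pass 70% of its speed; a pose out of reach is approached as far as the arm can. A call with a gripper value outside its range is refused whole. The fingers move at their own pace and stop on an object; "force" is the grip in N (left out, the last holds). Time passes only in rows, so rows that do not move let the fingers close. It gives the time, the measured TCP pose, the force, the opening and the grip force at its end, in the units of the state.
- r.observe(): the state, without advancing time (a new reading comes with each control period).
- r.grab_frame(name): name is "scene" or "top"; returns a dict with "pixels" (420x560x3 uint8, red, green, blue), "K" (3x3 intrinsics, pixels), "dist_coeffs" ([k1, k2, p1, p2, k3] as OpenCV has them; the pictures are not rectified), "T" (4x4, takes a point from camera to world coordinates). Camera axes: x right, y up, looking along -z (the intrinsics and any distortion apply to the point x, -y, -z); pixel columns grow to the right and rows downward; lengths in m; the calibration is good to about 2 mm. A picture is of the moment at which its call begins. There is no depth.
- r.job_done(): hands the job in; it is judged then, once.
Trained networks look in the newest picture that a camera, given by its name, has taken for a name from the list of things; names that differ only in an ending like _2 or _b are one class to them, and where a whole thing is asked for, a point or a joint stands for the part that bears it (a point fixed in the world has none). Each returns a list of dicts, best first, with "conf" (0 to 1); they miss things now and then, are a little off and sometimes report something else, mostly with a low value. They report only what shows in the picture. A call takes as long as a camera call.
- r.silhouettes(thing, camera): "region" (420x560 bool, what is visible of it).
- r.landmark_of(thing, camera): "xyz" ([x, y, z] in m, in the coordinates of the camera as it stood for that picture, good to about 4 mm: a listed point, or the origin of a listed thing).
The state is a dict: "clock": time; "q": joint angles; "dq": joint speeds; "joint_torque": joint torques, N m; "tool_pos": TCP position; "eef_rot": TCP orientation; "ft_force": force on the tool from outside, world axes, zero at the start; "moment": the same for the moment, N m; "gripper_width": finger opening in m; "gripper_force": force on a finger pad.
Only numpy, scipy, OpenCV 4.12 (cv2) and the standard library are available. Lean on these libraries where they do the work, as an engineer would, in place of code of your own. Each camera call takes 0.05 s, during which the arm holds its last target. There are 200 camera calls.

## Working session

There is one attempt and no reset: what is moved stays moved. The work goes in short steps, Python scripts to look and compute and a tool call to move; the robot and the scene stay as the last step left them, time stands still between calls to the robot, and variables do not carry over. Pictures are saved under pics/ and viewed, at most 10 in all, crops included, and the job is handed in when it is done.

Besides the shell and the picture viewer there is one more tool, called as name(argument=value, ...) on one line, values as JSON. step_arm: Moves the arm, as the interface text tells. Its arguments: {"type":"object","properties":{"travel":{"type":"array"},"spin":{"type":"array"},"claw":{"type":"array"},"force":{"type":"number"}},"required":["travel","spin","claw"]}

```bash
mkdir -p pics
cat > h.py <<'E'
import numpy as np, cv2
from cell import r
def pic(cam,name=None):
    f=r.grab_frame(cam)
    if name: cv2.imwrite('pics/'+name+'.png',f['pixels'][:,:,::-1].copy())
    return f
def lm(thing,cam,T,n=2):
    out=[]
    for d in r.landmark_of(thing,cam)[:n]:
        p=np.asarray(T)@np.r_[d['xyz'],1]
        out.append((round(float(d['conf']),2),np.round(p[:3],4).tolist()))
    return out
E
python3 - <<'E'
from h import *
print(r.observe())
for c in ['scene','top']:
    f=pic(c,c+'0'); T=f['T']; print(c,np.round(T,3).tolist(),f['K'].tolist() if hasattr(f['K'],'tolist') else f['K'])
    for t in ['case','lid_hinge','lid_edge','staple_crown','hook','hook_grip','hook_mouth','hook_eye','small_hook','block','tape','bottle']:
        print(t,lm(t,c,T))
E
```

```text
{'clock': 0.0, 'q': array([-8.02995063e+01,  3.02791218e+01,  8.21558008e+01, -1.58429952e-03,
        6.76908556e+01, -1.02274800e+01]), 'dq': array([ 0.03302916,  0.03295621,  0.01947979, -0.01945958, -0.00875922,
       -0.0497763 ]), 'joint_torque': array([ 5.14502881e-04, -4.40036595e+01, -1.76591635e+01,  6.33126847e-02,
        5.82389056e-02, -1.59529527e-04]), 'tool_pos': array([ 0.21292365, -0.58687149,  0.24057319]), 'eef_rot': array([-1.79875960e+02, -2.08916296e-02,  1.99285541e+01]), 'ft_force': array([ 0.9107625 , -0.0408146 , -1.27247759]), 'moment': array([-0.02887854,  0.04443668, -0.02459736]), 'gripper_force': 0.0, 'gripper_width': 0.08692820902763881}
scene [[-0.87, 0.351, -0.347, 0.068], [-0.494, -0.633, 0.596, 0.796], [-0.01, 0.69, 0.724, 1.043], [0.0, 0.0, 0.0, 1.0]] [[458.3984158476055, 0.0, 278.4964293733941], [0.0, 458.3984158476055, 211.32575413560951], [0.0, 0.0, 1.0]]
case [(0.63, [0.5938, -0.1794, 0.0006])]
lid_hinge [(0.73, [0.6809, -0.1882, 0.0783])]
lid_edge [(0.77, [0.6153, -0.1835, 0.2408])]
staple_crown [(0.91, [0.4858, -0.1768, 0.1185])]
hook [(0
[... 427 characters left out ...]
.232], [0.0, 0.0, 0.0, 1.0]] [[395.0534189009548, 0.0, 278.85714544868574], [0.0, 395.0534189009548, 208.78801359181622], [0.0, 0.0, 1.0]]
case [(0.97, [0.5972, -0.1842, -0.0009])]
lid_hinge [(0.75, [0.6808, -0.1836, 0.0807])]
lid_edge [(0.55, [0.6149, -0.1827, 0.2355])]
staple_crown [(0.94, [0.4813, -0.1738, 0.1194]), (0.68, [0.526, 0.3797, -0.0001])]
hook [(0.76, [0.5176, 0.415, 0.0117]), (0.24, [0.4212, -0.3315, 0.0021])]
hook_grip [(0.53, [0.5197, 0.4193, 0.0657])]
hook_mouth [(0.53, [0.5244, 0.4214, 0.0147])]
hook_eye [(0.74, [0.5151, 0.416, 0.0456])]
small_hook [(0.52, [0.5304, 0.3464, 0.0134])]
block []
tape [(0.83, [0.4215, -0.3321, 0.0015])]
bottle [(0.88, [0.5606, -0.403, 0.0039])]
```

View pics/top0.png

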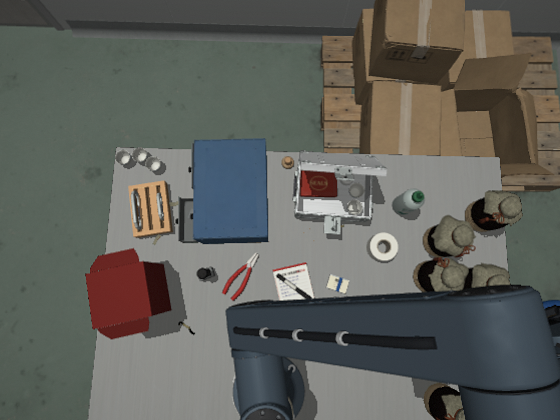

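View pics/scene0.png

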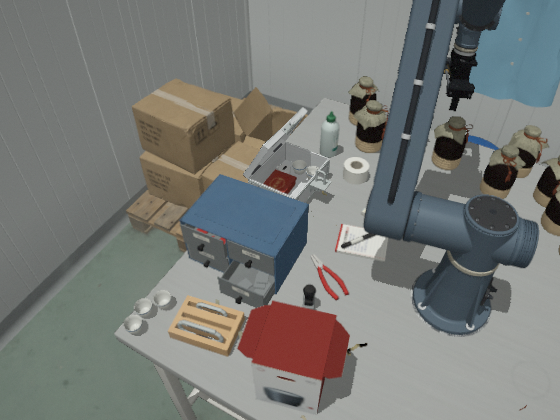

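The top view shows the case at about (333,195) with its lid standing open, the block at (150,208) with the larger hook in the left slot at (140,205), and a tall blue cabinet at (193–268, 140–240). The scene view agrees, and shows a red-roofed carton next to the block. I'll measure the obstacle heights and the yaws next.

```bash
cat >> h.py <<'E'
def ray(f,px):
    u=cv2.undistortPoints(np.array([[px]],float),np.asarray(f['K'],float),np.asarray(f['dist_coeffs'],float))[0,0]
    T=np.asarray(f['T']); d=T[:3,:3]@np.array([u[0],-u[1],-1.]); return T[:3,3],d/np.linalg.norm(d)
def tri(f1,p1,f2,p2):
    a,d=ray(f1,p1);b,e=ray(f2,p2)
    s=np.linalg.lstsq(np.c_[d,-e],b-a,rcond=None)[0]
    return np.round((a+s[0]*d+b+s[1]*e)/2,3).tolist(), round(float(np.linalg.norm(a+s[0]*d-b-s[1]*e)),3)
def atz(f,px,z):
    a,d=ray(f,px); return a+d*(z-a[2])/d[2]
E
python3 - <<'E'
from h import *
t=pic('top');
for n,c in [('hook',t),('small_hook',t)]:
    m=r.silhouettes(n,'top')
    for d in m[:2]:
        ys,xs=np.nonzero(d['region']); P=np.array([atz(t,(x,y),.065)[:2] for x,y in zip(xs,ys)])
        l=cv2.fitLine(P.astype(np.float32),cv2.DIST_L2,0,.001,.001).ravel()
        a=l[:2]; q=(P-l[2:])@a
        print(n,d['conf'],len(P),'yaw',np.degrees(np.arctan2(a[1],a[0])),'c',l[2:],q.min(),q.max())
m=r.silhouettes('block','top')
if m:
    c=cv2.findContours(m[0]['region'].astype(np.uint8),0,2)[0]; c=max(c,key=cv2.contourArea)
    P=np.array([atz(t,p[0],.034)[:2] for p in c]).astype(np.float32); print('block',m[0]['conf'],cv2.minAreaRect(P))
s=pic('scene')
print('cab',[tri(t,a,s,b) for a,b in [((195,140),(221,181)),((266,139),(221,181)),((267,241),(307,203)),((193,238),(275,258)),((193,238),(307,203)),((195,140),(185,225))]])
print('box',tri(t,(465,70),s,(232,105)),tri(t,(370,78),s,(190,130)),tri(t,(370,78),s,(232,105)))
print('carton rear top', [atz(t,p,.2).round(3).tolist() for p in [(92,262),(150,262),(135,250),(170,288)]])
for z in (0,.3): print(atz(t,(360,150),z))
# enlarged crops
T=t['pixels'][135:245,110:180]; S=t['pixels'][145:240,285:385]
im=np.hstack([cv2.resize(T,(382,600),interpolation=cv2.INTER_CUBIC),cv2.resize(cv2.resize(S,(400,380),interpolation=cv2.INTER_CUBIC),(400,600))])
cv2.imwrite('pics/crop1.png',im[:,:,::-1])
E
```

```text
hook 0.71 213 yaw 11.872676 c [0.5151574 0.413786 ] -0.059421883954551696 0.05509039654405551
hook 0.53 667 yaw -71.17145 c [ 0.42072    -0.32349202] -0.04632371789815872 0.046625936480227975
small_hook 0.74 281 yaw 11.355026 c [0.51480335 0.41205844] -0.05921284063186191 0.058865269329783046
small_hook 0.67 133 yaw 11.344406 c [0.5305562  0.34200916] -0.04263756378849876 0.03829662379530176
block 0.73 ((0.5234492421150208, 0.3780326247215271), (0.1641640067100525, 0.11821617186069489), 10.30785846710205)
cab [([0.614, 0.179, 0.32], 0.059), ([0.715, 0.024, 0.136], 0.008), ([0.426, 0.015, 0.174], 0.015), ([0.421, 0.212, 0.165], 0.003), ([0.385, 0.169, 0.341], 0.042), ([0.696, 0.225, 0.151], 0.017)]
box ([1.168, -0.72, -0.184], 0.055) ([1.053, -0.304, -0.027], 0.086) ([0.881, -0.272, 0.18], 0.027)
carton rear top [[0.35, 0.461, 0.2], [0.354, 0.312, 0.2], [0.384, 0.354, 0.2], [0.289, 0.256, 0.2]]
[ 0.74006097 -0.27656958  0.        ]
[ 0.6369559  -0.21296608  0.3       ]
```

View pics/crop1.png

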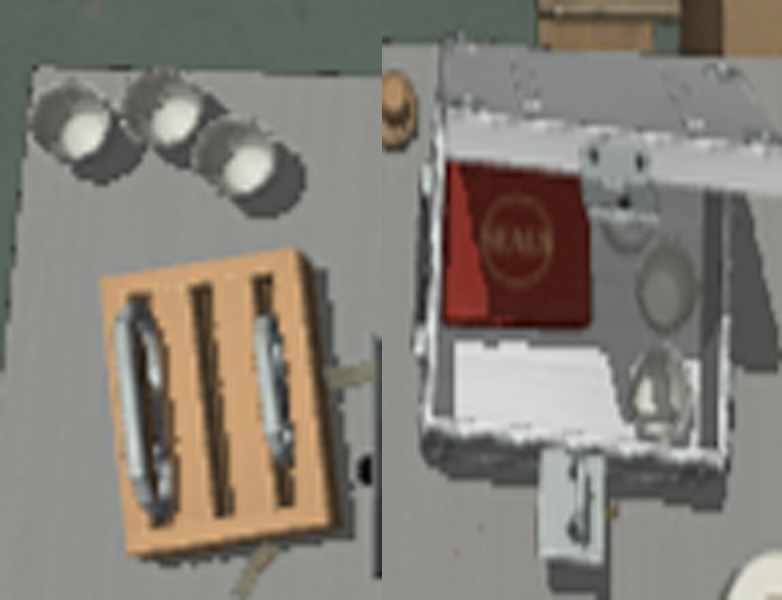

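The crop shows the large hook in the block's left slot, with the block turned about +10°. The case is turned about -3° and its tab and staple are clear. I'll raise the arm, turn to yaw 0, and go behind the lid.

step_arm(travel=[[0,0,-0.04],[0,0,-0.04],[0,0,-0.04],[0,0,-0.04],[0,0,0]], spin=[0.116,0.116,0.116,0,0], claw=[1,1,1,1,1], force=30)

```text
clock: 1.97
tool_pos: [0.2139, -0.5912, 0.4118]
eef_rot: [178.9, -0.2, 0.0]
ft_force: [1.0, -0.1, 0.4]
gripper_width: 0.0619
gripper_force: 0.0
```

step_arm(travel=[[0.0304,-0.0252,0],[0.0304,-0.0252,0],[0.0304,-0.0252,0],[0.0304,-0.0252,0],[0.0304,-0.0252,0]], spin=[0,0,0,0,0], claw=[1,1,1,1,1])

```text
clock: 2.38
tool_pos: [0.3661, -0.4603, 0.4014]
eef_rot: [180.0, -0.0, -0.0]
ft_force: [-0.2, -0.3, 0.3]
gripper_width: 0.0284
gripper_force: 0.0
```

step_arm(travel=[[0.0304,-0.0252,0],[0.0304,-0.0252,0],[0.0304,-0.0252,0],[0.0304,-0.0252,0],[0.0304,-0.0252,0]], spin=[0,0,0,0,0], claw=[1,1,1,1,1])

```text
clock: 2.8
tool_pos: [0.5183, -0.334, 0.4015]
eef_rot: [180.0, -0.0, 0.0]
ft_force: [-0.5, -0.2, -0.3]
gripper_width: 0.0012
gripper_force: 0.0
```

step_arm(travel=[[0.0304,-0.0252,0],[0.0304,-0.0252,0],[0.0304,-0.0252,0],[0.0304,-0.0252,0],[0.0304,-0.0252,0]], spin=[0,0,0,0,0], claw=[1,1,1,1,1])

```text
clock: 3.22
tool_pos: [0.6703, -0.2081, 0.4013]
eef_rot: [180.0, 0.0, 0.0]
ft_force: [0.5, -1.1, 0.6]
gripper_width: 0.0002
gripper_force: 0.0
```

step_arm(travel=[[0.0304,-0.0252,0],[0,0,0.04],[0,0,0.04],[0,0,0.04],[0,0,0.04]], spin=[0,0,0,0,0], claw=[1,1,1,1,1])

```text
clock: 3.63
tool_pos: [0.6996, -0.1837, 0.2398]
eef_rot: [180.0, -0.0, 0.1]
ft_force: [-0.2, -0.5, 0.0]
gripper_width: 0.0004
gripper_force: 0.0
```

step_arm(travel=[[-0.03,0,0.004],[-0.03,0,0.005],[-0.011,0,0.006],[-0.011,0,0.006],[-0.01,0,0.006]], spin=[0,0,0,0,0], claw=[1,1,1,1,1])

```text
clock: 4.05
tool_pos: [0.6077, -0.1843, 0.2144]
eef_rot: [-180.0, -0.1, -0.0]
ft_force: [2.1, -0.5, 0.7]
gripper_width: 0.0007
gripper_force: 0.8
```

step_arm(travel=[[-0.01,0,0.009],[-0.01,0,0.01],[-0.01,0,0.01],[-0.006,0,0.01],[-0.006,0,0.01]], spin=[0,0,0,0,0], claw=[1,1,1,1,1])

```text
clock: 4.47
tool_pos: [0.5652, -0.1843, 0.1654]
eef_rot: [180.0, -0.0, -0.0]
ft_force: [0.7, 0.7, 1.0]
gripper_width: 0.0001
gripper_force: 0.5
```

step_arm(travel=[[-0.005,0,0.011],[-0.004,0,0.011],[-0.004,0,0.01],[-0.002,0,0.008],[0,0,0.004]], spin=[0,0,0,0,0], claw=[1,1,1,1,1])

```text
clock: 4.88
tool_pos: [0.5496, -0.1841, 0.1205]
eef_rot: [-179.9, 0.1, -0.0]
ft_force: [-0.7, -0.2, 1.0]
gripper_width: 0.0006
gripper_force: 0.3
```

step_arm(travel=[[0,0,0.001],[0,0,0.001],[0,0,0]], spin=[0,0,0], claw=[1,1,1])

```text
clock: 5.13
tool_pos: [0.551, -0.1846, 0.1198]
eef_rot: [180.0, -0.0, -0.0]
ft_force: [0.5, 0.9, 0.6]
gripper_width: 0.0004
gripper_force: 0.0
```

step_arm(travel=[[0,0,0.001],[0,0,0.001],[0,0,0]], spin=[0,0,0], claw=[1,1,1])

```text
clock: 5.38
tool_pos: [0.5512, -0.1847, 0.1194]
eef_rot: [179.9, -0.1, 0.0]
ft_force: [-1.4, 1.5, 7.0]
gripper_width: 0.0005
gripper_force: 4.0
```

step_arm(travel=[[0,0,0.001],[0,0,0.001],[0,0,0]], spin=[0,0,0], claw=[1,1,1])

```text
clock: 5.63
tool_pos: [0.5512, -0.1847, 0.1193]
eef_rot: [179.9, -0.1, 0.0]
ft_force: [-5.4, 2.0, 18.1]
gripper_width: -0.0002
gripper_force: 9.6
```

step_arm(travel=[[0,0,-0.02],[0,0,-0.04],[0,0,-0.04],[0,0,-0.04],[0,0,-0.04]], spin=[0,0,0,0,0], claw=[1,1,1,1,1])

```text
clock: 6.05
tool_pos: [0.5504, -0.1842, 0.2979]
eef_rot: [180.0, -0.0, -0.0]
ft_force: [1.5, -0.7, -0.3]
gripper_width: 0.0003
gripper_force: 0.0
```

step_arm(travel=[[-0.001,-0.04,0],[-0.002,-0.04,0],[-0.002,-0.04,0],[-0.002,-0.04,0],[-0.002,-0.04,0]], spin=[0,0,0,0,0], claw=[0,-0.5,-0.5,-0.5,-0.5])

```text
clock: 6.47
tool_pos: [0.5413, 0.0172, 0.2963]
eef_rot: [180.0, -0.1, -0.0]
ft_force: [1.7, 1.2, 0.5]
gripper_width: 0.0261
gripper_force: 0.0
```

step_arm(travel=[[-0.002,-0.04,0],[-0.002,-0.04,0],[-0.002,-0.04,0],[-0.002,-0.04,0],[-0.002,-0.04,0]], spin=[0,0,0,0,0], claw=[-0.5,-0.5,-0.5,-0.5,-0.5])

```text
clock: 6.88
tool_pos: [0.5313, 0.2176, 0.2962]
eef_rot: [-180.0, -0.1, -0.0]
ft_force: [0.3, -0.1, 0.0]
gripper_width: 0.059
gripper_force: 0.0
```

Run:
```python
from h import *
print(r.observe()['tool_pos'],r.observe()['q'])
for c in ['top','scene']:
    f=pic(c,c+'1')
    for t in ['lid_edge','staple_crown','hook','hook_grip','hook_mouth','hook_eye']: print(c,t,lm(t,c,f['T'],1))
    if c=='top': im=f['pixels'][150:240,290:380]
    else: im=np.hstack([cv2.resize(im,(390,390),interpolation=2),cv2.resize(f['pixels'][130:220,240:330],(390,390),interpolation=2)])
cv2.imwrite('pics/crop2.png',im[:,:,::-1].copy())
```

```text
[0.53125836 0.21764932 0.29617162] [ 1.11323331e+01  2.28479279e+01  8.58127744e+01 -4.02921378e-03
  7.12649131e+01  1.01135903e+02]
top lid_edge [(0.8, [0.5103, -0.18, 0.098])]
top staple_crown [(0.97, [0.4807, -0.1767, 0.1195])]
top hook []
top hook_grip [(0.4, [0.5225, 0.4201, 0.065])]
top hook_mouth [(0.69, [0.6813, -0.1835, 0.0803])]
top hook_eye [(0.47, [0.5174, 0.4161, 0.0453])]
scene lid_edge [(0.91, [0.5095, -0.1766, 0.103])]
scene staple_crown [(0.63, [0.4845, -0.1779, 0.1172])]
scene hook [(0.56, [0.5179, 0.4181, 0.0068])]
scene hook_grip [(0.83, [0.5187, 0.4187, 0.0638])]
scene hook_mouth [(0.87, [0.5249, 0.4203, 0.0168])]
scene hook_eye [(0.75, [0.5212, 0.4232, 0.0446])]
```

View pics/crop2.png

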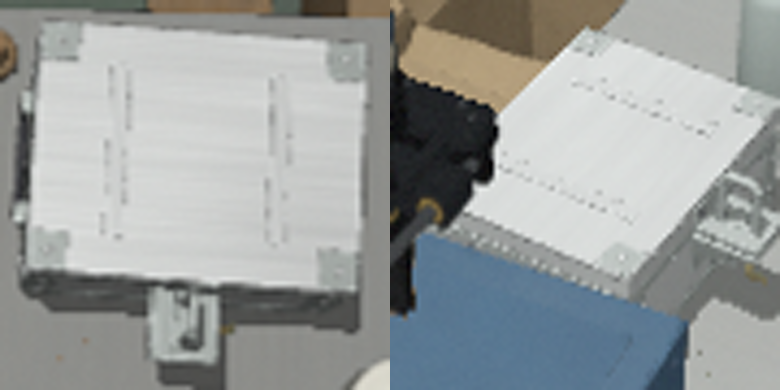

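The lid lies flush at z of about 0.10 and the staple stands through the slot at about (185,320) in the left crop. Now I'll move to the hook.

step_arm(travel=[[-0.0014,-0.0403,0],[-0.0014,-0.0403,0],[-0.0014,-0.0403,0],[-0.0014,-0.0403,0],[-0.0014,-0.0403,0]], spin=[0,0,0,0,0], claw=[0,0,0,0,0])

```text
clock: 8.0
tool_pos: [0.5246, 0.4186, 0.2956]
eef_rot: [180.0, -0.0, -0.1]
ft_force: [0.4, 0.2, -0.1]
gripper_width: 0.0451
gripper_force: 0.0
```

step_arm(travel=[[0,0,0.035],[0,0,0.04],[0,0,0.04],[0,0,0.025],[0,0,0]], spin=[-0.0915,-0.0915,0,0,0], claw=[0,0,0,0,0])

```text
clock: 8.42
tool_pos: [0.5205, 0.4147, 0.1485]
eef_rot: [179.7, 0.8, 10.5]
ft_force: [-0.6, -0.4, -0.3]
gripper_width: 0.0431
gripper_force: 0.0
```

Run:
```python
from h import *
o=r.observe(); print(o['tool_pos'],o['eef_rot'],o['q'])
s=pic('scene'); t=pic('top')
a=cv2.resize(s['pixels'][260:380,140:260],(390,390),interpolation=2);b=cv2.resize(t['pixels'][160:260,100:200],(390,390),interpolation=2)
cv2.imwrite('pics/crop3.png',np.hstack([a,b])[:,:,::-1].copy())
```

```text
[0.52050812 0.41466816 0.14854231] [179.73966699   0.77347493  10.46634515] [ 2.89422545e+01  3.96555167e+01  7.97908336e+01 -2.05646619e-03
  6.13697559e+01  1.08475150e+02]
```

View pics/crop3.png

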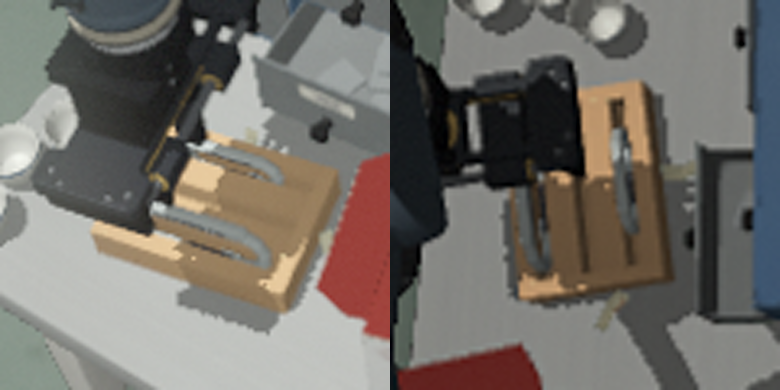

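The gripper sits over the large hook's spine, with the fingers either side of it, and the hook's front half is visible at (210,225) in the left crop. Next is the descent.

step_arm(travel=[[0,0,0.025],[0,0,0.02],[0,0,0.015],[0,0,0.005],[0,0,0]], spin=[0,0,0,0,0], claw=[0,0,0,0,0])

```text
clock: 8.93
tool_pos: [0.5256, 0.4174, 0.0917]
eef_rot: [-180.0, -0.1, 10.5]
ft_force: [0.8, 0.0, -0.4]
gripper_width: 0.0439
gripper_force: 0.0
```

step_arm(travel=[[0,0,0.008],[0,0,0.0085],[0,0,0],[0,0,0],[0,0,0]], spin=[0,0,0,0,0], claw=[0,0,0,0.5,0.5], force=20)

```text
clock: 9.35
tool_pos: [0.5249, 0.4173, 0.0744]
eef_rot: [-180.0, -0.0, 10.5]
ft_force: [0.7, -0.1, -0.1]
gripper_width: 0.0364
gripper_force: 0.0
```

step_arm(travel=[[0,0,0],[0,0,0],[0,0,0],[0,0,0],[0,0,0]], spin=[0,0,0,0,0], claw=[1,1,1,1,1])

```text
clock: 9.77
tool_pos: [0.5247, 0.4173, 0.0743]
eef_rot: [-180.0, -0.0, 10.5]
ft_force: [0.8, 1.0, 0.3]
gripper_width: 0.0095
gripper_force: 20.0
```

step_arm(travel=[[0,0,0],[0,0,0],[0,0,-0.01],[0,0,-0.02],[0,0,-0.03]], spin=[0,0,0,0,0], claw=[1,1,1,1,1], force=55)

```text
clock: 10.18
tool_pos: [0.5222, 0.4156, 0.1315]
eef_rot: [179.8, 0.5, 10.5]
ft_force: [-0.1, 0.6, -2.7]
gripper_width: 0.0094
gripper_force: 55.0
```

step_arm(travel=[[0,0,-0.035],[0,0,-0.035],[0,0,-0.035],[0,0,-0.035],[0,0,-0.025]], spin=[0,0,0,0,0], claw=[1,1,1,1,1])

```text
clock: 10.6
tool_pos: [0.525, 0.4172, 0.303]
eef_rot: [-179.9, -0.2, 10.5]
ft_force: [0.5, 0.8, -2.0]
gripper_width: 0.0093
gripper_force: 55.0
```

Run:
```python
from h import *
o=r.observe(); print(o['tool_pos'],o['eef_rot'],o['q'],o['gripper_width'],o['ft_force'])
for c in ['top','scene']:
    f=pic(c,c+'3')
    for t in ['hook','hook_grip','hook_mouth','hook_eye']: print(c,t,lm(t,c,f['T'],2))
cv2.imwrite('pics/crop4.png',cv2.resize(f['pixels'][190:370,100:300],(667,600),interpolation=2)[:,:,::-1].copy())
```

```text
[0.52496942 0.4172251  0.30300996] [-179.94393112   -0.20026515   10.47560258] [ 2.89527442e+01  3.06333587e+01  7.09888989e+01 -1.05139153e-02
  7.81700313e+01  1.08479180e+02] 0.009263800122397243 [ 0.4531426   0.7933552  -2.03624403]
top hook [(0.8, [0.5161, 0.4176, 0.2402])]
top hook_grip [(0.54, [0.5216, 0.4148, 0.2939])]
top hook_mouth [(0.84, [0.5267, 0.4196, 0.2451]), (0.67, [0.4222, -0.3331, 0.0041])]
top hook_eye [(0.8, [0.5164, 0.4127, 0.2714]), (0.23, [0.5314, 0.3464, 0.0136])]
scene hook [(0.55, [0.5165, 0.4162, 0.2323])]
scene hook_grip [(0.67, [0.5161, 0.4194, 0.2853])]
scene hook_mouth [(0.57, [0.5244, 0.4208, 0.2382])]
scene hook_eye [(0.61, [0.5158, 0.417, 0.2652])]
```

View pics/crop4.png

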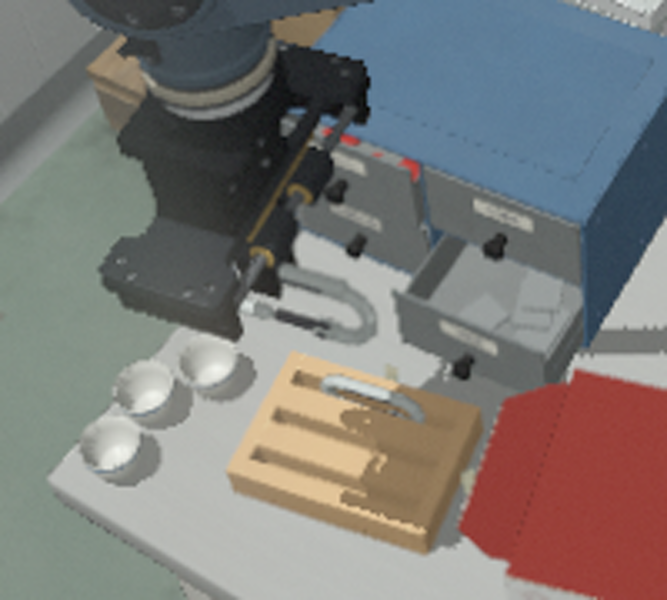

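The hook hangs upright from the jaws at about (310,305), and the small hook stays in the block. I'll turn it to yaw 87 and carry it across.

step_arm(travel=[[0,0,0],[0,0,0],[0,0,0],[0,0,0],[0,0,0]], spin=[-0.12,-0.12,-0.12,-0.12,-0.12], claw=[1,1,1,1,1])

```text
clock: 11.52
tool_pos: [0.5244, 0.4169, 0.2979]
eef_rot: [-180.0, 0.1, 45.2]
ft_force: [0.2, -0.1, -2.7]
gripper_width: 0.0099
gripper_force: 55.0
```

step_arm(travel=[[0,0,0],[0,0,0],[0,0,0],[0,0,0],[0,0,0]], spin=[-0.12,-0.12,-0.12,-0.12,-0.12], claw=[1,1,1,1,1])

```text
clock: 11.93
tool_pos: [0.5244, 0.4169, 0.2979]
eef_rot: [-179.9, 0.1, 79.6]
ft_force: [-0.3, -0.5, -2.1]
gripper_width: 0.0096
gripper_force: 55.0
```

step_arm(travel=[[0,0,0],[0,0,0],[0,0,0]], spin=[-0.12,-0.02,0], claw=[1,1,1])

```text
clock: 12.18
tool_pos: [0.5244, 0.417, 0.2982]
eef_rot: [-179.9, 0.0, 87.1]
ft_force: [-0.2, 0.1, -3.1]
gripper_width: 0.0092
gripper_force: 55.0
```

step_arm(travel=[[-0.02,-0.0009,0],[-0.0394,-0.0009,0],[-0.0394,-0.0009,0],[-0.0394,-0.0009,0],[-0.0394,-0.0009,0]], spin=[0,0,0,0,0], claw=[1,1,1,1,1])

```text
clock: 12.6
tool_pos: [0.5111, 0.2385, 0.2988]
eef_rot: [-180.0, 0.0, 87.1]
ft_force: [1.0, -0.7, -2.4]
gripper_width: 0.0096
gripper_force: 55.0
```

step_arm(travel=[[-0.0394,-0.0009,0],[-0.0394,-0.0009,0],[-0.0394,-0.0009,0],[-0.0394,-0.0009,0],[-0.0394,-0.0009,0]], spin=[0,0,0,0,0], claw=[1,1,1,1,1])

```text
clock: 13.02
tool_pos: [0.4972, 0.0416, 0.2992]
eef_rot: [180.0, 0.0, 87.1]
ft_force: [0.8, 0.4, -1.1]
gripper_width: 0.0095
gripper_force: 55.0
```

step_arm(travel=[[-0.0394,-0.0009,0],[-0.0394,-0.0009,0],[-0.0394,-0.0009,0],[-0.0394,-0.0009,0],[-0.0394,-0.0009,0]], spin=[0,0,0,0,0], claw=[1,1,1,1,1])

```text
clock: 13.43
tool_pos: [0.4833, -0.1551, 0.2992]
eef_rot: [180.0, 0.0, 87.1]
ft_force: [0.6, 0.4, -2.7]
gripper_width: 0.0095
gripper_force: 55.0
```

step_arm(travel=[[-0.02,0,0.03],[0,0,0.03],[0,0,0.015],[0,0,0],[0,0,0]], spin=[0,0,0,0,0], claw=[1,1,1,1,1])

```text
clock: 13.85
tool_pos: [0.4825, -0.1731, 0.2235]
eef_rot: [-179.9, -0.1, 87.1]
ft_force: [0.6, -0.7, -2.4]
gripper_width: 0.009
gripper_force: 55.0
```

Run:
```python
from h import *
o=r.observe(); print(o['tool_pos'],o['eef_rot'],o['gripper_width'],o['ft_force'])
ims=[]
for c,(y,x) in [('top',(190,285)),('scene',(120,270))]:
    f=pic(c,c+'4')
    for t in ['hook','hook_mouth','hook_eye','staple_crown','lid_edge']: print(c,t,lm(t,c,f['T'],1))
    ims.append(cv2.resize(f['pixels'][y:y+90,x:x+90],(395,395),interpolation=2))
cv2.imwrite('pics/crop5.png',np.hstack(ims)[:,:,::-1].copy())
```

```text
[ 0.48245339 -0.17314158  0.22351706] [-1.79901103e+02 -5.83891115e-02  8.71374042e+01] 0.009044037925953966 [ 0.58848077 -0.7139122  -2.4262738 ]
top hook []
top hook_mouth []
top hook_eye []
top staple_crown []
top lid_edge []
scene hook [(0.58, [0.4845, -0.1817, 0.1606])]
scene hook_mouth [(0.56, [0.4818, -0.1695, 0.1684])]
scene hook_eye [(0.73, [0.4846, -0.1769, 0.1955])]
scene staple_crown [(0.65, [0.4819, -0.1786, 0.1178])]
scene lid_edge [(0.92, [0.5114, -0.1774, 0.1017])]
```

View pics/crop5.png

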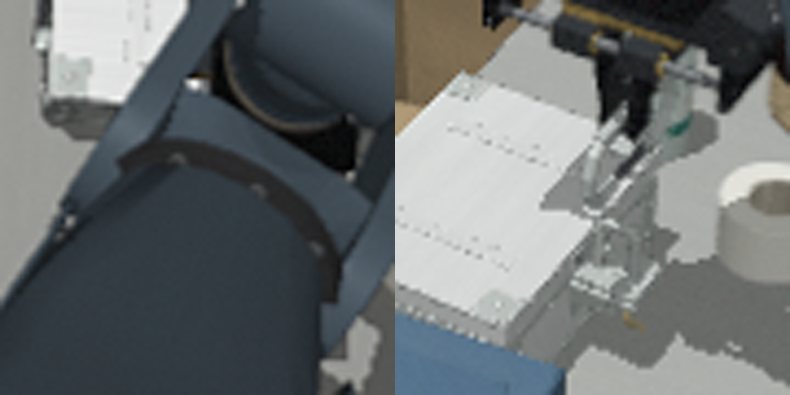

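The hook hangs above the staple, seen at about (615,165) in the right crop with the staple below it at (615,230). The mouth needs to go about 4 mm further to -y. I'll correct that and lower.

step_arm(travel=[[-0.004,0.001,0.01],[0,0,0.015],[0,0,0.01],[0,0,0],[0,0,0]], spin=[0,0,0,0,0], claw=[1,1,1,1,1], force=60)

```text
clock: 14.87
tool_pos: [0.483, -0.177, 0.188]
eef_rot: [-179.9, -0.1, 87.2]
ft_force: [0.4, -0.4, -2.1]
gripper_width: 0.0093
gripper_force: 60.0
```

Run:
```python
from h import *
o=r.observe(); print(o['tool_pos'],o['eef_rot'],o['gripper_width'],o['ft_force'])
f=pic('scene','scene5')
for t in ['hook','hook_mouth','hook_eye','staple_crown']: print(t,lm(t,'scene',f['T'],1))
cv2.imwrite('pics/crop6.png',cv2.resize(f['pixels'][130:200,285:355],(600,600),interpolation=2)[:,:,::-1].copy())
# projected expectations
def proj(p):
    T=np.linalg.inv(f['T']); q=(T@np.r_[p,1])[:3]*[1,-1,-1]
    x=cv2.projectPoints(q[None],np.zeros(3),np.zeros(3),np.asarray(f['K'],float),np.asarray(f['dist_coeffs'],float))[0].ravel()
    return np.round((x-[285,130])*600/70).tolist()
print('crown',proj([.483,-.177,.117]),'tcp axis',proj(o['tool_pos']-[0,0,.0643]),'mouth-ish tip +5mm',proj(o['tool_pos']+[0,.005,-.0605]))
```

```text
[ 0.48297741 -0.17701323  0.18799831] [-1.79867106e+02 -7.64631848e-02  8.72344742e+01] 0.009294026652632468 [ 0.35967406 -0.37017996 -2.10737275]
hook [(0.74, [0.4842, -0.1801, 0.1561])]
hook_mouth [(0.48, [0.4795, -0.1752, 0.13])]
hook_eye [(0.55, [0.4853, -0.1797, 0.159])]
staple_crown [(0.68, [0.4853, -0.1778, 0.1192])]
crown [306.0, 351.0] tcp axis [307.0, 337.0] mouth-ish tip +5mm [302.0, 337.0]
```

View pics/crop6.png

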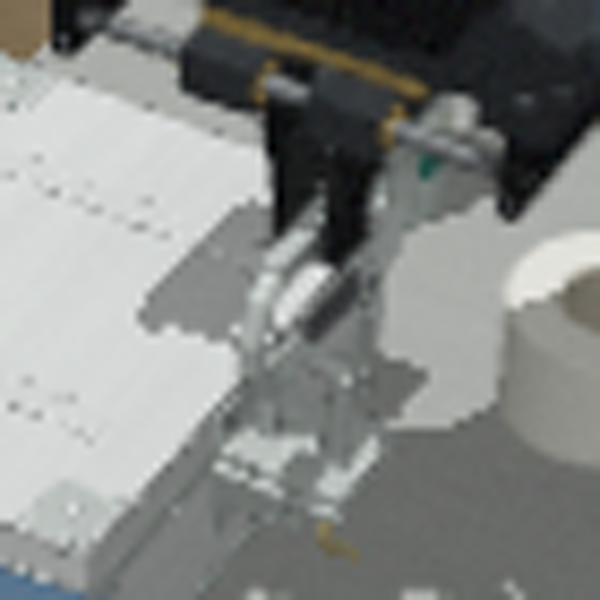

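The gate tip (about 305,330) sits right over the crown (about 306,351). I'll press down slowly and watch the force.

step_arm(travel=[[0,0,0.003],[0,0,0.003],[0,0,0.003],[0,0,0]], spin=[0,0,0,0], claw=[1,1,1,1])

```text
clock: 15.45
tool_pos: [0.4838, -0.1775, 0.1799]
eef_rot: [180.0, 0.0, 87.3]
ft_force: [0.2, -0.8, 0.5]
gripper_width: 0.0094
gripper_force: 60.0
```

step_arm(travel=[[0,0,0.003],[0,0,0.003],[0,0,0]], spin=[0,0,0], claw=[1,1,1])

```text
clock: 15.7
tool_pos: [0.4837, -0.1773, 0.1738]
eef_rot: [180.0, 0.0, 87.2]
ft_force: [0.1, -0.2, 1.0]
gripper_width: 0.009
gripper_force: 60.0
```

step_arm(travel=[[0,0,0.003],[0,0,0.003],[0,0,0.003],[0,0,0]], spin=[0,0,0,0], claw=[1,1,1,1])

```text
clock: 16.03
tool_pos: [0.484, -0.178, 0.1648]
eef_rot: [179.9, 0.1, 87.3]
ft_force: [-0.0, -3.5, 2.6]
gripper_width: 0.0098
gripper_force: 60.0
```

step_arm(travel=[[0,0,0.003],[0,0,0.003],[0,0,0]], spin=[0,0,0], claw=[1,1,1])

```text
clock: 16.28
tool_pos: [0.4842, -0.1788, 0.1587]
eef_rot: [179.9, 0.2, 87.3]
ft_force: [-0.2, -7.9, -1.1]
gripper_width: 0.0095
gripper_force: 60.0
```

Run:
```python
from h import *
f=pic('scene','scene6')
for t in ['hook','hook_mouth','hook_eye','staple_crown','lid_edge']: print(t,lm(t,'scene',f['T'],1))
o=r.observe(); print(o['tool_pos'],o['eef_rot'],o['gripper_width'],o['ft_force'],o['moment'])
cv2.imwrite('pics/crop7.png',cv2.resize(f['pixels'][130:200,285:355],(600,600),interpolation=2)[:,:,::-1].copy())
```

```text
hook [(0.58, [0.4846, -0.1869, 0.0926])]
hook_mouth [(0.46, [0.4808, -0.1794, 0.1016])]
hook_eye [(0.51, [0.4806, -0.1774, 0.101])]
staple_crown [(0.56, [0.4837, -0.1766, 0.1174])]
lid_edge [(0.89, [0.5098, -0.1801, 0.1035])]
[ 0.48418868 -0.17934686  0.15897564] [179.91503687   0.22823344  87.31126994] 0.009682389570989594 [-0.36835698 -6.5304391   0.3750646 ] [-1.41969951 -0.04168178  0.0055353 ]
```

View pics/crop7.png

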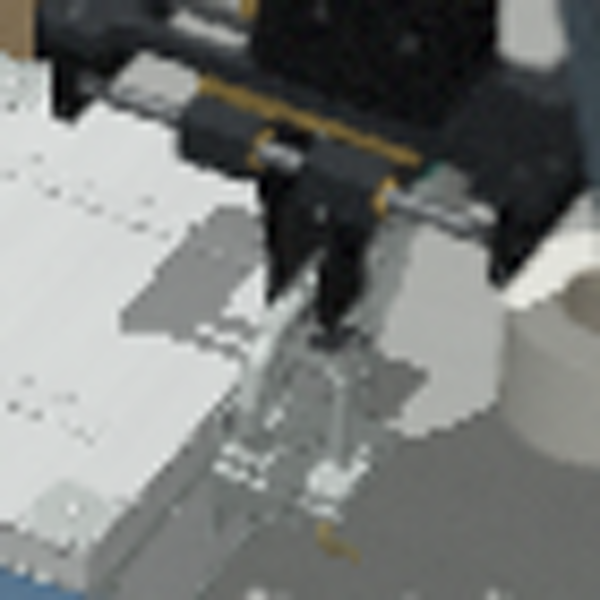

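The gate has swung up behind the crown (dark patch at about (330,335)), and the crown is in the mouth. I'll keep pressing.

step_arm(travel=[[0,0,0.002],[0,0,0.002],[0,0,0]], spin=[0,0,0], claw=[1,1,1])

```text
clock: 16.83
tool_pos: [0.4821, -0.1759, 0.1537]
eef_rot: [-179.8, -0.2, 87.2]
ft_force: [-0.1, 0.1, -2.1]
gripper_width: 0.0093
gripper_force: 60.0
```

step_arm(travel=[[0,0,0.002],[0,0,0.002],[0,0,0]], spin=[0,0,0], claw=[1,1,1])

```text
clock: 17.08
tool_pos: [0.4829, -0.1765, 0.1502]
eef_rot: [-179.9, -0.1, 87.3]
ft_force: [-0.9, -0.1, -2.3]
gripper_width: 0.0092
gripper_force: 60.0
```

The force dropped to the hook's weight alone, so the gate has snapped. I'll lower a little more, then release.

step_arm(travel=[[0,0,0.002],[0,0,0.002],[0,0,0.001],[0,0,0],[0,0,0]], spin=[0,0,0,0,0], claw=[1,1,1,1,1])

```text
clock: 17.5
tool_pos: [0.4835, -0.1772, 0.146]
eef_rot: [-180.0, -0.0, 87.3]
ft_force: [0.5, 1.0, -2.3]
gripper_width: 0.0095
gripper_force: 60.0
```

Run:
```python
from h import *
o=r.observe(); print(o['tool_pos'],o['eef_rot'],o['gripper_width'],o['ft_force'])
f=pic('scene','scene7')
for t in ['hook','hook_mouth','hook_eye','staple_crown']: print(t,lm(t,'scene',f['T'],1))
```

```text
[ 0.48354591 -0.17717678  0.14598017] [-1.79989787e+02 -8.77850147e-03  8.72519579e+01] 0.009471044088140947 [ 0.46472365  1.0249837  -2.29176056]
hook [(0.71, [0.4849, -0.1845, 0.0816])]
hook_mouth [(0.65, [0.4843, -0.1745, 0.0865])]
hook_eye [(0.44, [0.4831, -0.1789, 0.1178])]
staple_crown [(0.55, [0.4875, -0.1784, 0.1201])]
```

step_arm(travel=[[0,0,0],[0,0,0],[0,0,0],[0,0,0],[0,0,0]], spin=[0,0,0,0,0], claw=[0.6,0.5,0.4,0.4,0.4], force=20)

```text
clock: 18.17
tool_pos: [0.4838, -0.1773, 0.1462]
eef_rot: [180.0, 0.0, 87.3]
ft_force: [-0.3, -0.1, 0.1]
gripper_width: 0.0253
gripper_force: 0.1
```

step_arm(travel=[[0,0,-0.005],[0,0,-0.01],[0,0,-0.02],[0,0,-0.03],[0,0,-0.03]], spin=[0,0,0,0,0], claw=[0.4,0.4,0.4,0.4,0.4])

```text
clock: 18.58
tool_pos: [0.483, -0.1769, 0.2423]
eef_rot: [-179.9, -0.0, 87.2]
ft_force: [0.4, -0.4, -0.2]
gripper_width: 0.0263
gripper_force: 0.0
```

step_arm(travel=[[0,0,-0.04],[0.03,0,-0.02],[0.04,0,0],[0.04,0,0],[0.04,0,0]], spin=[0,0,0,0,0], claw=[0.4,0.4,0.4,0.4,0.4])

```text
clock: 19.0
tool_pos: [0.4907, -0.0262, 0.3029]
eef_rot: [179.8, 0.0, 87.2]
ft_force: [0.6, 0.1, -1.2]
gripper_width: 0.026
gripper_force: 0.0
```

step_arm(travel=[[0.04,0,0],[0.04,0,0],[0.04,0,0],[0.04,0,0],[0,0,0]], spin=[0,0,0,0,0], claw=[0.4,0.4,0.4,0.4,0.4])

```text
clock: 19.42
tool_pos: [0.4978, 0.1389, 0.3023]
eef_rot: [179.9, -0.2, 87.7]
ft_force: [0.4, -0.5, -0.5]
gripper_width: 0.0264
gripper_force: 0.0
```

Run:
```python
from h import *
o=r.observe(); print(o['tool_pos'],o['gripper_width'],o['ft_force'])
ims=[]
for c,(y,x) in [('top',(190,300)),('scene',(140,285))]:
    f=pic(c,c+'8')
    for t in ['hook','hook_mouth','hook_eye','staple_crown','lid_edge','tape','bottle','small_hook']: print(c,t,lm(t,c,f['T'],1))
    ims.append(cv2.resize(f['pixels'][y:y+70,x:x+70],(400,400),interpolation=2))
cv2.imwrite('pics/crop8.png',np.hstack(ims)[:,:,::-1].copy())
```

```text
[0.49780704 0.13888441 0.30227914] 0.02636613576620974 [ 0.38350665 -0.51174622 -0.49887632]
top hook [(0.55, [0.469, -0.1842, 0.0799])]
top hook_mouth [(0.64, [0.4814, -0.1769, 0.0847])]
top hook_eye [(0.84, [0.4973, -0.1919, 0.1008])]
top staple_crown [(0.92, [0.483, -0.1743, 0.1166])]
top lid_edge [(0.62, [0.5089, -0.1811, 0.0972])]
top tape [(0.73, [0.4251, -0.3298, 0.0002])]
top bottle [(0.81, [0.5582, -0.4057, 0.0003])]
top small_hook []
scene hook [(0.5, [0.4723, -0.1846, 0.08])]
scene hook_mouth [(0.8, [0.4767, -0.1766, 0.0834])]
scene hook_eye []
scene staple_crown [(0.7, [0.4863, -0.1771, 0.1165])]
scene lid_edge [(0.97, [0.5114, -0.176, 0.1033])]
scene tape [(0.73, [0.4238, -0.3339, -0.0003])]
scene bottle [(0.76, [0.5582, -0.4073, 0.0038])]
scene small_hook []
```

View pics/crop8.png

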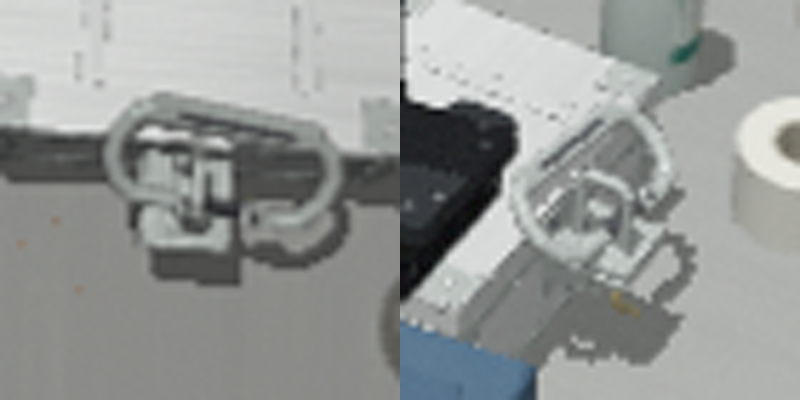

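The loop surrounds the staple and leans back on the lid, and the tape and bottle haven't moved. I'll let it settle, check that it's still, and hand in.

step_arm(travel=[[0,0,-0.02],[0,0,0],[0,0,0],[0,0,0],[0,0,0]], spin=[0,0,0,0,0], claw=[0.4,0.4,0.4,0.4,0.4])

```text
clock: 20.73
tool_pos: [0.498, 0.1324, 0.3203]
eef_rot: [-179.9, 0.0, 87.3]
ft_force: [-0.1, -0.1, 0.4]
gripper_width: 0.0263
gripper_force: 0.0
```

Run:
```python
from h import *
a=cv2.imread('pics/top8.png')[190:260,300:370,::-1].astype(int)
f=pic('top'); print('change',np.abs(f['pixels'][190:260,300:370]-a).mean())
for t in ['hook','hook_mouth','staple_crown','small_hook']: print(t,lm(t,'top',f['T'],1))
print(r.job_done())
```

```text
change 0.6357142857142857
hook [(0.58, [0.4727, -0.1853, 0.0818])]
hook_mouth [(0.56, [0.4232, -0.3337, 0.0004])]
staple_crown [(0.74, [0.4808, -0.1733, 0.1205])]
small_hook []
the job is handed in; nothing more can be done
None
```

I shut the lid with the staple up through its tab, clipped the larger hook onto the staple, and handed the job in at about 21 s. The gate's snap was judged from the force dropping away, not seen directly; the hook now leans on the lid, and the tape and bottle have not moved. I couldn't confirm the small hook in the final images, but it was still in its slot after I lifted the large one.

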